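# Rock a tight heating block out of its well

## Task

The aluminium block with the blue grip fin sits tight in its well of the twin block heater. Do not pull it straight up: take it by the fin and rock it, first tipping its red-striped side up by nearly a centimetre while the opposite lower edge stays down on the well floor, then back down and the opposite side up in the same way, until it is free. Then lift it just clear, a centimetre or two above the heater's rim, and finish while still holding it there, level, still and straight above its own well; leave the block with the black fin, the tip box and the yellow-lidded cup near the heater undisturbed.

Things in the scene. Friction and masses are not known exactly. Their poses are not given: they have to be found in the camera images.
- heater: White twin-well block heater, fixed, 176 x 112 x 50 mm, grey control nose at its front (-x). Origin on the worktop midway between the wells; x from the nose to the back, y left, z up. Well floors at z = 30 mm, rim at z = 50 mm. Wells 48 (x) x 66 (y) mm, centred at x = -35 and +35 mm. Each block stands in a well, axes along the heater's, with 2 mm of play in x and 3 mm in y on each side.
- well_front (a point): Centre of the mouth of the well nearer the control nose, at rim height. In both long walls (+y, -y) of each well a brass strip 8 mm above the floor presses on the block's side with about 18 N (spring 1 N/mm): a straight pull meets roughly 25 N of friction, tipping one side up about the opposite lower edge about half of that. Strips do not catch under the block.
- well_rear (a point): Centre of the mouth of the rear well, at rim height (50 mm above the worktop); this well is the same as the front one.
- block_fin (a point): Grip point of the block to free (it may be in either well): middle of its blue fin, 22 mm above the block's top, 62 mm above its underside. Fin 36 mm long (x), 16 mm thick (y: grip across it), 44 mm high, centred on the block. Axes: x along the fin, y to the red-striped side, z up.
- block_base (a point): centre of the underside of the block with the blue fin, same axes as block_fin
- red_edge (a point): middle of the lower edge of that block on its red-striped side, 30 mm to +y from the centre of the underside
- plain_edge (a point): middle of the lower edge of that block on the opposite side, 30 mm to -y from the centre of the underside
- other_fin (a point): middle of the black fin of the second, otherwise equal block in the other well (70 mm away, the fins in line one behind the other); must stay seated
- block: The aluminium block with the blue fin: 44 (x) x 60 (y) x 40 mm without the fin, six round holes in its top, a red stripe along its +y upper edge, about 0.3 kg; it stands 20 mm deep in the well and 20 mm out. Origin at the centre of its underside, axes as block_fin.
- tipbox_mid (a point): centre of a loose blue pipette tip box with a clear lid, 121 x 128 x 92 mm, to the left of the heater; leave alone
- cup_mid (a point): centre of a loose specimen cup with a yellow lid, 52 mm across, 62 mm high, to the right of the heater; leave alone
Things that resemble listed ones, but are neither listed nor needed, are in the scene too. Leave any brown or purple look-alike of the block alone.

How it is judged:
By the outcome, as a careful person would: the job done as asked, in the order asked, and still so for the second after the job is handed in, while the arm keeps its last pose, push and grip.
It also fails if it takes over 35 s, if anything falls off the work surface, if the arm or the gripper's body presses on something with over 40 N, if the wrist force passes 120 N, or if a joint passes its speed limit or range.

## Robot

A 6-joint arm with a two-finger parallel gripper is mounted at the origin on a cart in front of the work surface, level with it; the furniture and walls round the work are solid. World frame = base frame: x ahead of the robot, y to its left, z up, the work surface at z = 0. Lengths are in m, angles in rad, forces in N, time in s.
With the tool pointing down it reaches from about 0.275 to 0.85 m from the base axis. Payload 5.2 kg.
Tool frame: the origin (TCP) lies midway between the tips of the shut fingers; the grasp point (between the pads) lies 19 mm behind it; z points along the fingers, y is the line along which they close (so a half turn about z gives the same grasp; the last joint's range is limited). The gripper opens to 85 mm and grips with 20 to 120 N. Pads are 22 mm wide; open, the fingers measure 114 mm over their backs; the gripper's body (76 mm by 85 mm) begins 54 mm behind the grasp point. The pads swing forward as they close: fully open they stand 13 mm farther back than shut.
Start: joints at [1.07, 0.259, 1.535, -0, 1.348, -0.203], TCP at [0.161, 0.526, 0.206] pointing down, gripper open.
Joint ranges: [-3.14, 3.14], [-0.91, 2.08], [0.19, 2.58], [-1.22, 4.36], [0.22, 2.71], [-3.12, 3.12]. Speed limits (rad/s): [2.57, 2.57, 3.14, 3.14, 3.14, 3.14].

## Interface

Orientations are given as a unit quaternion [x, y, z, w].
In Python, from plant import robot, snapshot, camera_params, close_job gives the robot as it stands.
- The arm moves only by the tool step_arm, never from a script. Its argument "moves" is a list of rows, each a list of 3 entries, a list of its own where there are three numbers: the shift along the tool's x, y, z normalised to -1 to 1, where 1 is 120 mm, then the turn about the tool's z normalised to -1 to 1, where 1 is 360 degrees, then the closure, from 0 (fully open) to 1 (shut). In form: [[[x, y, z], roll, gripper], ...]. A call has 1 to 5 rows; each row is the pose to reach, as a shift and turn from the pose commanded when the call began, along the tool's axes at that moment, turning the shorter way round; what a row does not reach only later rows make up. A row lasts 1/8 s, in which the tool goes at most 62.5 mm and 10.7 degrees, less where a joint would pass 70% of its speed; a pose out of reach is approached as far as the arm can. A call with a number of a shift or a turn outside -1 to 1 is refused whole. A call with a gripper value outside its range is refused whole. The fingers move at their own pace and stop on an object; "newtons" is the grip in N (left out, the last holds). Time passes only in rows, so rows that repeat a pose let the fingers close. It gives the time, the measured TCP pose, the force, the opening and the grip force at its end, in the units of the state.
- robot.read_state(): the state, without advancing time (a new reading comes with each control period).
- snapshot(name): name is "scene" or "top" or "wrist"; returns the picture (420x560x3 uint8, blue, green, red); there is no depth.
- camera_params(name): a dict with "intrinsics" (3x3 intrinsics, pixels), "origin" and "rotation" of the camera in the world; the wrist camera has in their place "hand_eye" (4x4, takes a point from camera to tool coordinates, whose origin is the TCP and whose axes are the flange's). Camera axes: x right, y up, looking along -z (the intrinsics and any distortion apply to the point x, -y, -z); pixel columns grow to the right and rows downward; lengths in m; the calibration is good to about 2 mm. A picture is of the moment at which its call begins: read the wrist's pose just before it. camera_params takes no time and is no camera call.
- close_job(): hands the job in; it is judged then, once.
The state is a dict: "time": time; "joint_positions": joint angles; "joint_velocities": joint speeds; "joint_efforts": joint torques, N m; "eef_pos": TCP position; "eef_rot": TCP orientation; "wrist_force": force on the tool from outside, world axes, zero at the start; "ft_torque": the same for the moment, N m; "grip_width": finger opening in m; "finger_force": force on a finger pad.
Only numpy, scipy, OpenCV 4.12 (cv2) and the standard library are available. Lean on these libraries where they do the work, as an engineer would, in place of code of your own. Each camera call takes 0.05 s, during which the arm holds its last target. There are 200 camera calls.

## Working session

There is one attempt and no reset: what is moved stays moved. The work goes in short steps, Python scripts to look and compute and a tool call to move; the robot and the scene stay as the last step left them, time stands still between calls to the robot, and variables do not carry over. Pictures are saved under pics/ and viewed, at most 10 in all, crops included, and the job is handed in when it is done.

Besides the shell and the picture viewer there is one more tool, called after "Call:" as a command line: name --argument value ..., lists and objects as JSON in quotes. step_arm: Moves the arm, as the interface text tells. Scaled input: -1 to 1 covers 120 mm each way for a shift and 360 degrees each way for a turn. Its arguments: {"type":"object","properties":{"moves":{"type":"array","items":{"type":"array"}},"newtons":{"type":"number"}},"required":["moves"]}

```bash
ls; mkdir -p pics; python3 - <<'E'
from plant import robot, snapshot, camera_params
import cv2
for n in("scene","top"):
    cv2.imwrite(f"pics/{n}0.png",snapshot(n)); print(n,camera_params(n))
print(camera_params("wrist")); print(robot.read_state())
E
```

```text
pics
scene {'intrinsics': array([[514.85070341,   0.        , 282.56044104],
       [  0.        , 514.85070341, 203.86224359],
       [  0.        ,   0.        ,   1.        ]]), 'origin': array([-0.16503078,  1.02336785,  0.79001103]), 'rotation': array([-0.15061258,  0.4723047 ,  0.83030614, -0.25462884])}
top {'intrinsics': array([[455.80783975,   0.        , 281.45608591],
       [  0.        , 455.80783975, 204.04322194],
       [  0.        ,   0.        ,   1.        ]]), 'origin': array([0.25738655, 0.03288974, 1.40030951]), 'rotation': array([ 0.07450518, -0.07213468, -0.68025509,  0.72560222])}
{'intrinsics': array([[318.42901255,   0.        , 278.2000599 ],
       [  0.        , 318.42901255, 207.65761317],
       [  0.        ,   0.        ,   1.        ]]), 'hand_eye': array([[ 8.58609842e-05,  9.56988477e-01,  2.90125916e-01,
         7.39268546e-02],
       [ 9.99999793e-01, -2.66996668e-04,  5.84752202e-04,
        -3.08800227e-04],
       [ 6.37063772e-04,  2.90125805e-01, -9.56988303e-01,
        -1.67095362e-01],
       [ 0.00000000e+00,  0.00000000e+00,  0.00000000e+00,
         1.00000000e+00]])}
{'time': 0.1, 'joint_positions': array([ 1.07019449e+00,  2.59256869e-01,  1.53594010e+00,  1.57135683e-05,
        1.34797314e+00, -2.02796389e-01]), 'joint_velocities': array([-0.00013878, -0.00023669, -0.00385727,  0.00042103, -0.00141337,
       -0.0017278 ]), 'joint_efforts': array([ 2.37521352e-03, -4.46972537e+01, -2.91245717e+01, -3.95734860e-04,
        6.43424835e-03, -5.87765680e-05]), 'eef_pos': array([0.16111485, 0.52536511, 0.20527843]), 'eef_rot': array([ 1.48354766e-01,  9.88933891e-01, -7.37812148e-04, -2.78904707e-04]), 'wrist_force': array([-0.07713783, -1.13804394, -0.45992307]), 'ft_torque': array([-0.00876463, -0.01238058, -0.03910951]), 'finger_force': 0.0, 'grip_width': 0.08542944035319795}
```

View pics/top0.png

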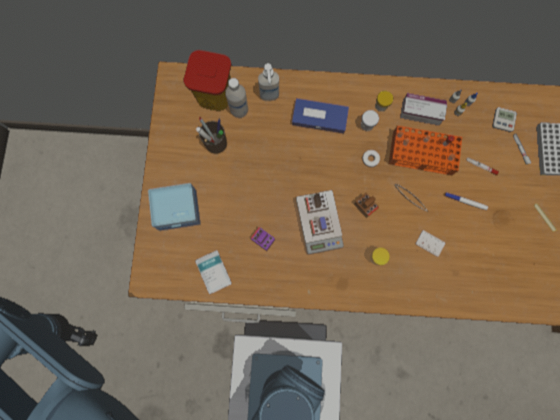

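View pics/scene0.png

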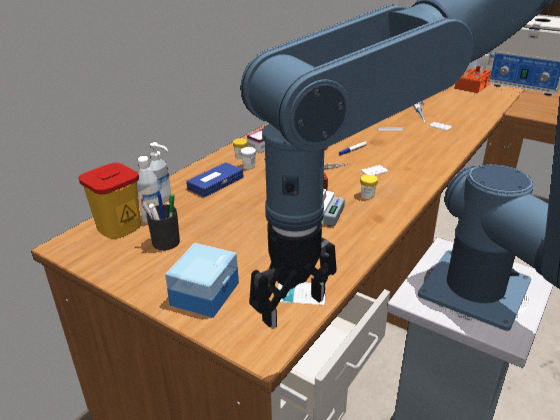

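The top view shows the heater around (320,222): blue fin in the front well near (323,225), black fin in the rear well near (317,203). The tip box is at (174,205) and the yellow cup at (381,257). The scene view shows the arm hiding the heater.

```bash
python3 - <<'E'
import cv2
im=cv2.imread("pics/top0.png")[180:260,270:375]
cv2.imwrite("pics/crop.png",cv2.resize(im,None,fx=7,fy=7,interpolation=cv2.INTER_CUBIC))
E
```

```text
(no output)
```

View pics/crop.png

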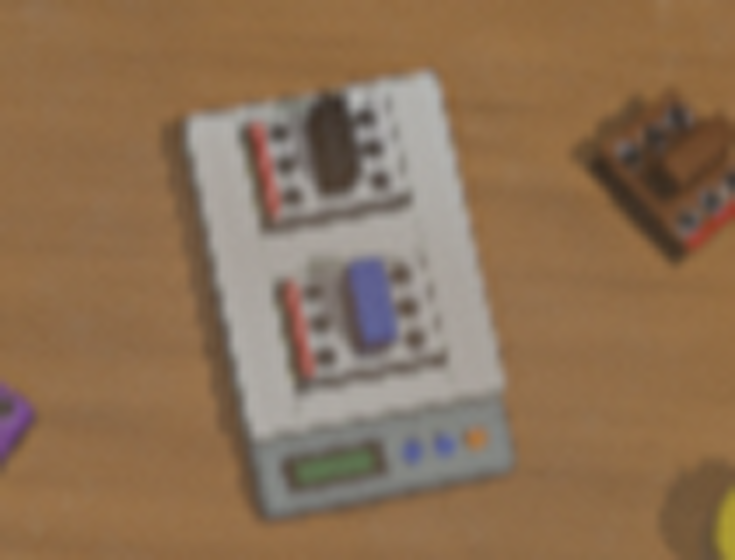

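The crop shows the blue-finned block in the front well with its fin top at about crop (369,302). The black fin top is at (331,143), the red stripe is on the left (+y), and the rim corners are at (188,113), (438,72), (503,385) and (257,437).

```bash
cat > h.py <<'E'
import numpy as np
from scipy.spatial.transform import Rotation as R
from plant import robot, snapshot, camera_params
def wrist_cam(st):
    p=camera_params("wrist"); T=np.eye(4); T[:3,:3]=R.from_quat(st["eef_rot"]).as_matrix(); T[:3,3]=st["eef_pos"]
    return p["intrinsics"],T@p["hand_eye"]
def fixed_cam(n):
    p=camera_params(n); T=np.eye(4); T[:3,:3]=R.from_quat(p["rotation"]).as_matrix(); T[:3,3]=p["origin"]
    return p["intrinsics"],T
def ray(cam,uv,z):
    K,T=cam; d=np.linalg.inv(K)@[uv[0],uv[1],1]; d=T[:3,:3]@[d[0],-d[1],-d[2]]
    return T[:3,3]+d*(z-T[2,3])/d[2]
def proj(cam,X):
    K,T=cam; p=T[:3,:3].T@(np.asarray(X)-T[:3,3]); q=K@[p[0],-p[1],-p[2]]; return q[:2]/q[2]
def toolshift(st,goal): # normalised shift to world goal
    return R.from_quat(st["eef_rot"]).inv().apply(np.asarray(goal)-st["eef_pos"])/.12
E
python3 - <<'E'
from h import *
c=fixed_cam("top"); f=lambda u,v,z:ray(c,(270+(u+.5)/7-.5,180+(v+.5)/7-.5),z)
P=[f(u,v,.05) for u,v in((188,113),(438,72),(503,385),(257,437))]
for p in P: print(p)
print([np.linalg.norm(P[i]-P[(i+1)%4]) for i in range(4)])
b=f(369,302,.114);k=f(331,143,.114);print("blue",b,"black",k,np.linalg.norm(k-b))
d=k-b;print("yaw deg",np.degrees(np.arctan2(d[1],d[0])))
for a in (P[0]-P[3],P[1]-P[2]): print(np.degrees(np.arctan2(a[1],a[0])))
st=robot.read_state();print(R.from_quat(st["eef_rot"]).as_matrix().round(3))
print("tip",ray(c,(174,205),.09),"cup",ray(c,(381,257),.06))
E
```

```text
[0.57049892 0.00290839 0.05      ]
[ 0.59585216 -0.10470769  0.05      ]
[ 0.4603448  -0.13805448  0.05      ]
[ 0.43131799 -0.03446952  0.05      ]
[np.float64(0.11056223927794884), np.float64(0.13955018490874707), np.float64(0.10757509430844321), np.float64(0.14411259652198705)]
blue [ 0.48135511 -0.07402418  0.114     ] black [ 0.54680117 -0.05532535  0.114     ] 0.06806491613337254
yaw deg 15.945357243053348
15.032446431919503
13.825114570459242
[[-0.956  0.293 -0.001]
 [ 0.293  0.956 -0.001]
 [ 0.    -0.002 -1.   ]]
tip [0.51001283 0.36071484 0.09      ] cup [ 0.40001779 -0.25521231  0.06      ]
```

Call:
step_arm --moves '[[[-1,-1,-0.1],0,0],[[-1,-1,-0.1],0,0],[[-1,-1,-0.1],0,0]]' --newtons 50

```text
time: 0.48
eef_pos: [0.2412, 0.3738, 0.2177]
eef_rot: [0.148, 0.989, -0.0, -0.0]
wrist_force: [0.7, -0.5, 0.2]
grip_width: 0.0857
finger_force: 0.0
```

Call:
step_arm --moves '[[[-1,-1,0],0,0],[[-1,-1,0],0,0],[[-1,-1,0],0,0]]'

```text
time: 0.85
eef_pos: [0.3208, 0.2238, 0.2179]
eef_rot: [0.149, 0.989, -0.0, 0.0]
wrist_force: [1.2, 0.6, 0.2]
grip_width: 0.0852
finger_force: 0.0
```

Call:
step_arm --moves '[[[-1,-1,0],0,0],[[-1,-1,0],0,0],[[-1,-1,0],0,0]]'

```text
time: 1.23
eef_pos: [0.4005, 0.0737, 0.2179]
eef_rot: [0.149, 0.989, -0.0, 0.0]
wrist_force: [0.6, 0.3, -0.3]
grip_width: 0.0855
finger_force: 0.0
```

Call:
step_arm --moves '[[[-1,-1,0],0.162,0.4],[[-1,-1,0],0.162,0.4],[[-1,-1,0],0.162,0.4],[[-1,-1,0],0.162,0.4],[[-1,-1,0],0.162,0.4]]'

```text
time: 1.85
eef_pos: [0.4792, -0.0746, 0.2172]
eef_rot: [0.582, 0.813, -0.0, -0.001]
wrist_force: [0.4, -0.4, 0.6]
grip_width: 0.0513
finger_force: 0.0
```

Call:
step_arm --moves '[[[0,0,0],0.013,0.4]]'

```text
time: 1.98
eef_pos: [0.4791, -0.0741, 0.2175]
eef_rot: [0.614, 0.79, -0.0, -0.001]
wrist_force: [-1.1, -0.1, 0.9]
grip_width: 0.0514
finger_force: 0.0
```

```bash
python3 - <<'E'
from h import *
import cv2
st=robot.read_state(); c=wrist_cam(st); cv2.imwrite("pics/w1.png",snapshot("wrist"))
print(st["eef_pos"],R.from_quat(st["eef_rot"]).as_matrix().round(3),st["joint_positions"].round(2),st["grip_width"])
y=np.radians(14.7);ex=np.array([np.cos(y),np.sin(y),0]);ey=np.array([-ex[1],ex[0],0]);o=np.array([.4815,-.074,0])
for q in((18,8),(18,-8),(-18,-8),(-18,8)):print(proj(c,o+ex*q[0]/1e3+ey*q[1]/1e3+[0,0,.114]).round(1))
E
```

```text
[ 0.47907769 -0.07407315  0.21747386] [[-0.247  0.969 -0.001]
 [ 0.969  0.247  0.001]
 [ 0.001 -0.001 -1.   ]] [-0.38  0.13  1.66  0.    1.35 -0.63] 0.05138348658203723
[301.8 190.1]
[301.6 207.6]
[261.  207.9]
[260.6 190.4]
```

View pics/w1.png

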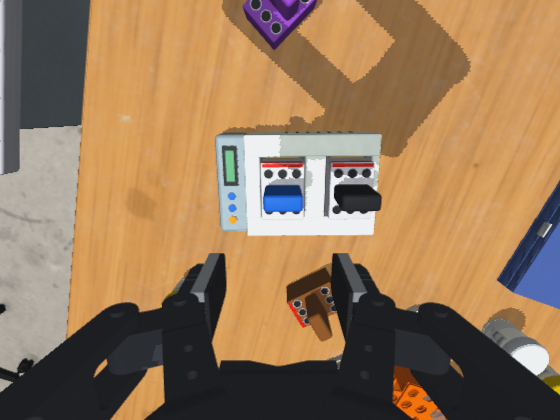

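The wrist view shows the heater square with the image: blue fin at about (283,199), black fin at (357,197), red stripe at the top. The fingers straddle the fin's line, and the rim's edges are horizontal, so the yaw is right.

```bash
python3 - <<'E'
import cv2
im=cv2.imread("pics/w1.png")[125:245,210:390]
cv2.imwrite("pics/w1c.png",cv2.resize(im,None,fx=4,fy=4,interpolation=cv2.INTER_CUBIC))
E
```

```text
(no output)
```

View pics/w1c.png

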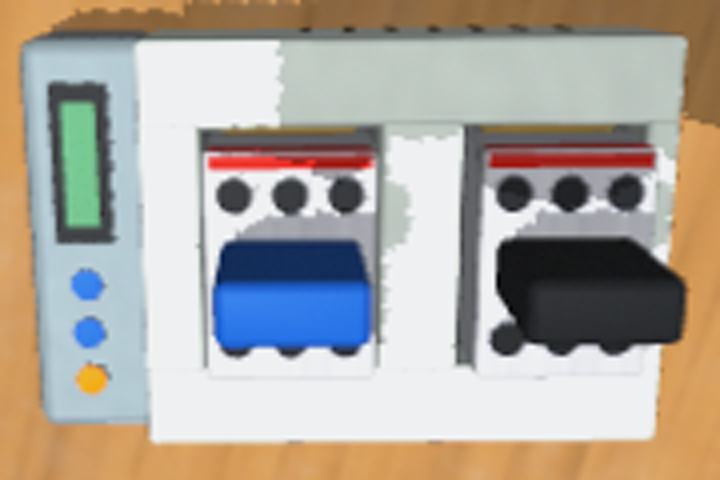

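```bash
python3 - <<'E'
from h import *
st=robot.read_state(); c=wrist_cam(st)
b=ray(c,(283.1,203.4),.114);k=ray(c,(361.8,202.8),.114)
print(b,k,k-b,np.linalg.norm(k-b)); 
print(toolshift(st,[b[0],b[1],.074]), np.degrees(np.arctan2(*(k-b)[1::-1])))
Rm=R.from_quat(st["eef_rot"]).as_matrix();print("tool y yaw",np.degrees(np.arctan2(Rm[1,1],Rm[0,1])))
print([ray(c,p,.05) for p in((245,135),(381,134.5),(248,235.5),(374,234.5))])
E
```

```text
[ 0.48408019 -0.07736847  0.114     ] [ 0.55136751 -0.05977537  0.114     ] [0.06728731 0.0175931  0.        ] 0.06954926046406601
[-0.03849093  0.03450296  1.19582233] 14.652670955353495
tool y yaw 14.17343157641566
[array([ 0.43335218, -0.03381746,  0.05      ]), array([0.56858026, 0.00087539, 0.05      ]), array([ 0.46052713, -0.1412408 ,  0.05      ]), array([ 0.59787488, -0.10522453,  0.05      ])]
```

Call:
step_arm --moves '[[[-0.038,0.034,0.4],-0.001,0.4],[[-0.038,0.034,0.6],-0.001,0.4],[[-0.038,0.034,0.75],-0.001,0.4],[[-0.038,0.034,0.85],-0.001,0.4]]'

```text
time: 2.52
eef_pos: [0.4839, -0.0771, 0.1149]
eef_rot: [0.609, 0.793, -0.0, -0.001]
wrist_force: [0.2, -0.3, 0.6]
grip_width: 0.0512
finger_force: 0.0
```

Call:
step_arm --moves '[[[0,0,0.12],0,0.4],[[0,0,0.24],0,0.4],[[0,0,0.34],0,0.4],[[0,0,0.34],0,0.4]]'

```text
time: 3.02
eef_pos: [0.4838, -0.077, 0.0742]
eef_rot: [0.609, 0.793, -0.0, -0.001]
wrist_force: [1.2, 0.2, -0.0]
grip_width: 0.0512
finger_force: 0.0
```

```bash
python3 - <<'E'
from h import *
import cv2
cv2.imwrite("pics/w2.png",snapshot("wrist"))
cv2.imwrite("pics/s2.png",cv2.resize(snapshot("scene")[140:280,230:420],None,fx=4,fy=4))
E
```

```text
(no output)
```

View pics/w2.png

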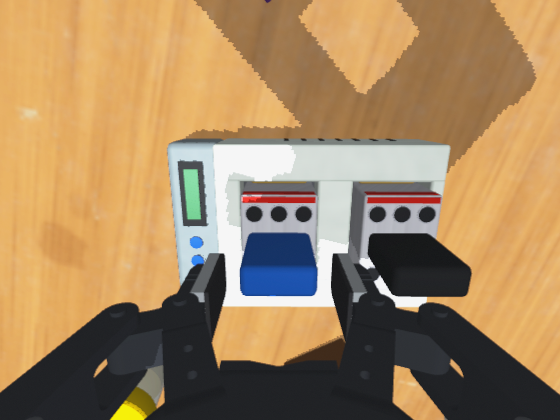

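The fin (u 243–317) is centred between the open fingers (222 and 333), and the right finger is clear of the black fin (368 and beyond). Closing.

Call:
step_arm --moves '[[[0,0,0],0,0.55],[[0,0,0],0,0.7],[[0,0,0],0,0.7],[[0,0,0],0,0.7]]' --newtons 60

```text
time: 3.62
eef_pos: [0.4846, -0.0776, 0.0761]
eef_rot: [0.609, 0.793, -0.0, 0.001]
wrist_force: [-1.9, 0.4, 5.3]
grip_width: 0.0341
finger_force: 60.0
```

Call:
step_arm --moves '[[[-0.01,0,-0.004],0,0.7],[[-0.02,0,-0.008],0,0.7],[[-0.03,0,-0.012],0,0.7],[[-0.042,0,-0.017],0,0.7]]'

```text
time: 4.12
eef_pos: [0.4851, -0.0799, 0.0767]
eef_rot: [0.61, 0.793, 0.001, -0.002]
wrist_force: [-0.3, 8.0, -1.2]
grip_width: 0.0343
finger_force: 59.7
```

Call:
step_arm --moves '[[[-0.01,0,-0.004],0,0.7],[[-0.02,0,-0.007],0,0.7],[[-0.03,0,-0.011],0,0.7],[[-0.043,0,-0.014],0,0.7],[[-0.043,0,-0.014],0,0.7]]'

```text
time: 4.75
eef_pos: [0.4859, -0.0839, 0.078]
eef_rot: [0.61, 0.793, 0.002, -0.003]
wrist_force: [-0.6, 9.3, -0.5]
grip_width: 0.0342
finger_force: 60.4
```

```bash
python3 - <<'E'
from h import *
import cv2
st=robot.read_state();print(st["eef_pos"],st["wrist_force"],st["ft_torque"])
im=snapshot("wrist");cv2.imwrite("pics/w3.png",im)
a=cv2.imread("pics/w2.png")[130:320,160:480]
s=snapshot("scene"); cv2.imwrite("pics/s3.png",s)
cv2.imwrite("pics/w3c.png",cv2.resize(np.hstack([a,im[130:320,160:480]]),(800,238)))
cv2.imwrite("pics/w3c.png",np.vstack([cv2.resize(im[150:310,220:460],(720,480),interpolation=cv2.INTER_CUBIC)]))
E
```

```text
[ 0.48585409 -0.08389402  0.07804704] [-0.55571807  9.26256514 -0.46945298] [ 2.21003748  0.10015511 -0.12946609]
```

View pics/w3c.png

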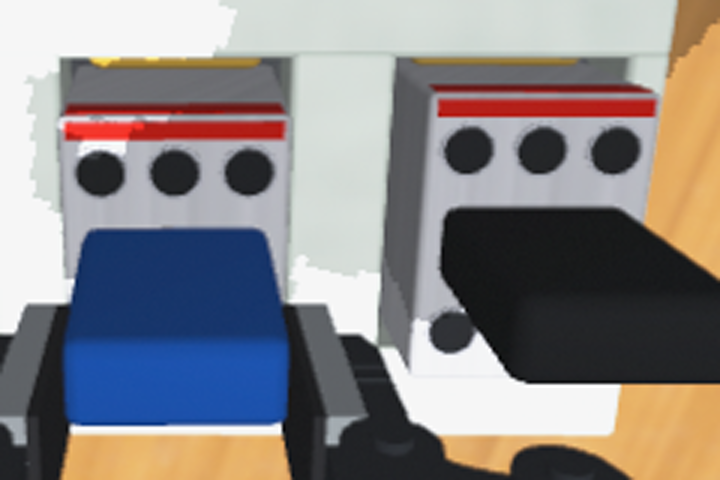

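The red edge at v≈121 (crop) sits lower than the black block's at 97, and the fin leans away. I'll fit the tilt, using the black block as a seated reference.

```bash
cat >> h.py <<'E'
from scipy.optimize import least_squares
# features on the +y side: stripe edge, fin foot, fin top +y edge, fin top -y edge (heater y,z in block frame)
F=np.array([[30,40],[8,40],[8,84],[-8,84]])/1e3
YAW=np.radians(14.6);EX=np.array([np.cos(YAW),np.sin(YAW),0]);EY=np.array([-EX[1],EX[0],0])
B0=np.array([.4841,-.0774,.03])
def model(cam,p,off,dx):
    y,z,t=p; c,s=np.cos(t),np.sin(t)
    return np.array([proj(cam,B0+EX*dx+EY*(y+a*c-b*s)+[0,0,z+a*s+b*c])[1]+off for a,b in F])
def fit(st,blue,black):
    cam=wrist_cam(st)
    r=least_squares(lambda q:model(cam,(q[0],0,0),q[1],.07)[:len(black)]-black,[0,0],x_scale=[.001,1])
    y0,off=r.x
    s=least_squares(lambda q:model(cam,q,off,0)-blue,[y0,0,0],x_scale=[.001,.001,.01])
    y,z,t=s.x; c,sn=np.cos(t),np.sin(t)
    print("black y %.1f off %.1f res"%(y0*1e3,off),r.fun.round(1)); print("blue y %.1f z %.1f mm tilt %.1f deg"%(y*1e3,z*1e3,np.degrees(t)),"res",s.fun.round(1))
    print("red_edge (y,z) %.1f %.1f  plain_edge %.1f %.1f"%tuple(1e3*np.array([y+.03*c,z+.03*sn,y-.03*c,z-.03*sn])))
E
python3 - <<'E'
from h import *
fit(robot.read_state(),150+np.array([119,230,342,424])/3,150+np.array([97,208,296,380])/3)
E
```

```text
black y 7.8 off 14.7 res [-1.2 -0.  -1.8  3.1]
blue y 6.4 z -6.3 mm tilt 6.4 deg res [ 0.7 -0.8 -0.5  0.6]
red_edge (y,z) 36.2 -2.9  plain_edge -23.4 -9.6
```

```bash
python3 - <<'E'
from h import *
st=robot.read_state();cam=wrist_cam(st)
bk=150+np.array([97,208,296,380])/3;bl=150+np.array([119,230,342,424])/3
m=model(cam,(0,0,0),0,.07);print("black pred",m.round(1),"seen",bk.round(1))
for h in(0,.003,-.003):print(model(cam,(h,0,0),0,.07).round(1))
off=(bk-m)[:3].mean()
def blue(q):
    y,t=q;return y+.03*np.cos(t)-.03,.03*np.sin(t),t
for o in(off,bk-m):
  s=least_squares(lambda q:model(cam,blue(q),o,0)-bl,[0,0],x_scale=[.001,.01]);y,t=s.x
  print("pivot shift %.1f tilt %.1f rise %.1f"%(y*1e3,np.degrees(t),60*np.sin(t)),s.fun.round(1))
E
```

```text
black pred [180.4 217.7 248.6 280.5] seen [182.3 219.3 248.7 276.7]
[180.4 217.7 248.6 280.5]
[175.1 212.7 242.4 274.7]
[185.6 222.5 254.7 286.3]
pivot shift -3.1 tilt 1.9 rise 2.0 [ 0.  -0.3 -1.5  1.9]Traceback (most recent call last):
  File "<stdin>", line 10, in <module>
    return func(*args, **kwargs)
    vector_fun = VectorFunction(
        fun_wrapped,
    ...<6 lines>...
        workers=workers
    )
    self.J, dct = approx_derivative(
                  ~~~~~~~~~~~~~~~~~^
        self.fun_wrapped, self.x, f0=self.f, **finite_diff_options
        ^^^^^^^^^^^^^^^^^^^^^^^^^^^^^^^^^^^^^^^^^^^^^^^^^^^^^^^^^^
    )
    ^
    raise ValueError("`f0` passed has more than 1 dimension.")
ValueError: `f0` passed has more than 1 dimension.
```

Call:
step_arm --moves '[[[-0.015,0,-0.005],0,0.7],[[-0.03,0,-0.01],0,0.7],[[-0.045,0,-0.015],0,0.7],[[-0.06,0,-0.019],0,0.7],[[-0.06,0,-0.019],0,0.7]]'

```text
time: 5.48
eef_pos: [0.488, -0.0926, 0.0804]
eef_rot: [0.61, 0.793, 0.0, -0.002]
wrist_force: [-1.2, 4.8, -1.9]
grip_width: 0.0339
finger_force: 60.9
```

```bash
cat >> h.py <<'E'
T0=np.array([.4846,-.0776,.0761]) # measured TCP after closing, seated
def rel():
    st=robot.read_state();d=st["eef_pos"]-T0
    print("t %.2f rel x,y,z mm"%st["time"],(1e3*np.array([d@EX,d@EY,d[2]])).round(1),"F",st["wrist_force"].round(1),"tilt",R.from_quat(st["eef_rot"]).as_matrix()[:,2].round(4))
E
python3 -c "from h import *;rel()"
```

```text
t 5.47 rel x,y,z mm [ -0.5 -15.4   4.3] F [-1.2  4.8 -1.9] tilt [-0.0022  0.0027 -1.    ]
```

```bash
python3 - <<'E'
from h import *
import cv2
im=snapshot("wrist");cv2.imwrite("pics/w4.png",im);cv2.imwrite("pics/w4c.png",cv2.resize(im[150:310,220:460],(720,480),interpolation=cv2.INTER_CUBIC))
E
```

```text
(no output)
```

View pics/w4c.png

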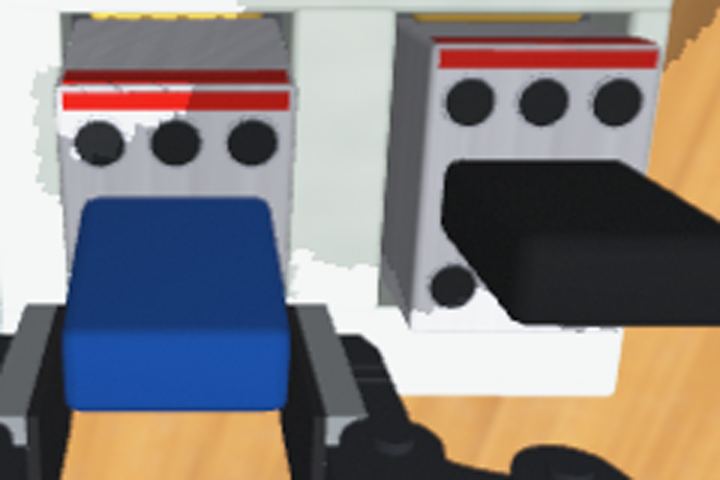

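The red side face is now clearly visible. Blue block features in the crop are stripe edge v≈88, fin foot 199, fin top 331 and 410; the black block's are 47, 160, 240 and 323, still seated.

```bash
python3 - <<'E'
from h import *
st=robot.read_state();cam=wrist_cam(st)
bk=150+np.array([47,160,240,323])/3;bl=150+np.array([88,199,331,410])/3
m=model(cam,(0,0,0),0,.07);off=(bk-m)[:3].mean();print("black",(bk-m).round(1))
s=least_squares(lambda q:model(cam,(q[0]+.03*np.cos(q[1])-.03,.03*np.sin(q[1]),q[1]),off,0)-bl,[0,0],x_scale=[.001,.01]);y,t=s.x
print("pivot shift %.1f tilt %.1f rise %.1f"%(y*1e3,np.degrees(t),60*np.sin(t)),s.fun.round(1))
s=least_squares(lambda q:model(cam,q,off,0)-bl,[0,0,.1],x_scale=[.001,.001,.01]);print(s.x*[1e3,1e3,57.3],s.fun.round(1))
E
```

```text
black [ 1.9  1.7  1.8 -3.1]
pivot shift -0.4 tilt 8.0 rise 8.4 [ 0.1 -0.4 -1.1  1.5]
[-0.45043592  0.66221949  9.63680602] [ 0.7 -0.8 -0.5  0.7]
```

Call:
step_arm --moves '[[[0.025,0,0.008],0,0.7],[[0.05,0,0.018],0,0.7],[[0.075,0,0.028],0,0.7],[[0.1,0,0.04],0,0.7],[[0.11,0,0.045],0,0.7]]'

```text
time: 6.15
eef_pos: [0.4887, -0.0892, 0.0809]
eef_rot: [0.608, 0.794, -0.004, 0.007]
wrist_force: [-10.6, -20.8, 31.1]
grip_width: 0.0341
finger_force: 64.5
```

Call:
step_arm --moves '[[[0.01,0,0.01],0,0.7],[[0.01,0,0.01],0,0.7]]'

```text
time: 6.4
eef_pos: [0.4888, -0.0889, 0.0805]
eef_rot: [0.608, 0.794, -0.004, 0.008]
wrist_force: [-10.0, -21.4, 33.5]
grip_width: 0.0344
finger_force: 64.9
```

```bash
python3 - <<'E'
from h import *
import cv2
rel();im=snapshot("wrist");cv2.imwrite("pics/w5.png",im);cv2.imwrite("pics/w5c.png",cv2.resize(im[150:310,220:460],(720,480),interpolation=cv2.INTER_CUBIC))
E
```

```text
t 6.40 rel x,y,z mm [  1.2 -12.    4.4] F [-10.  -21.4  33.5] tilt [ 0.0082 -0.0164 -0.9998]
```

View pics/w5c.png

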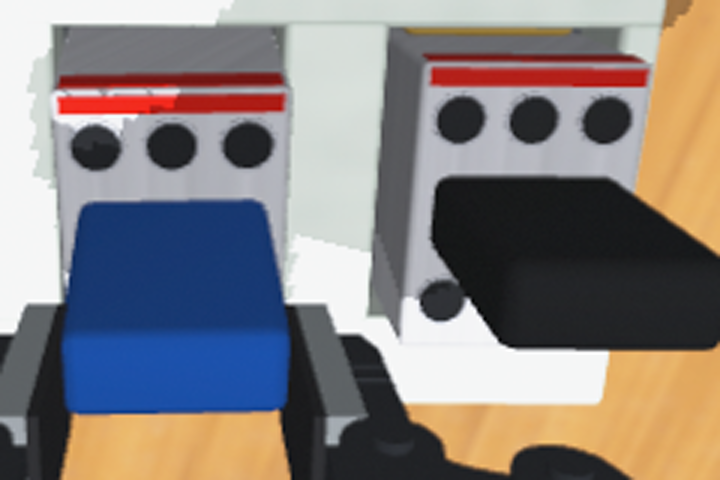

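The block is still tipped, with its red side now against the +y wall (no gap above it), so pad torsion and wall friction are jamming it. I'll lower the grip so it can turn in the pads, and push mostly down.

Call:
step_arm --moves '[[[-0.03,0,0],0,0.7],[[-0.03,0,0],0,0.7],[[-0.02,0,0.02],0,0.7],[[-0.02,0,0.02],0,0.7]]' --newtons 30

```text
time: 6.95
eef_pos: [0.4902, -0.0909, 0.0794]
eef_rot: [0.608, 0.794, -0.003, 0.009]
wrist_force: [-12.8, -18.3, 43.8]
grip_width: 0.0341
finger_force: 66.8
```

```bash
python3 - <<'E'
from h import *
import cv2
rel();print(robot.read_state()["ft_torque"]);im=snapshot("wrist");cv2.imwrite("pics/w6.png",im)
# stripe edge rows at block middle columns, measured numerically
def cols(im,c):
    hsv=cv2.cvtColor(im,cv2.COLOR_BGR2HSV);r=((hsv[...,0]<8)|(hsv[...,0]>172))&(hsv[...,1]>150)&(hsv[...,2]>90)
    b=(hsv[...,0]>100)&(hsv[...,0]<125)&(hsv[...,1]>120)
    o=[]
    for m in(r,b):
        v=np.where(m[150:320,c-4:c+5].sum(1)>4)[0]+150;o+= [v.min(),v.max()] if len(v) else [None]
    return o
for n in"23456":print(n,cols(cv2.imread(f"pics/w{n}.png"),278),cols(cv2.imread(f"pics/w{n}.png"),403))
E
```

```text
t 6.95 rel x,y,z mm [  2.  -14.3   3.3] F [-12.8 -18.3  43.8] tilt [ 0.0102 -0.0157 -0.9998]
[-3.04145001  3.12532357  0.14041871]
2 [np.int64(192), np.int64(202), np.int64(233), np.int64(295)] [np.int64(192), np.int64(202), None]
3 [np.int64(185), np.int64(195), np.int64(227), np.int64(291)] [np.int64(179), np.int64(188), None]
4 [np.int64(174), np.int64(185), np.int64(216), np.int64(286)] [np.int64(163), np.int64(172), None]
5 [np.int64(175), np.int64(187), np.int64(218), np.int64(286)] [np.int64(169), np.int64(178), None]
6 [np.int64(174), np.int64(186), np.int64(217), np.int64(287)] [np.int64(165), np.int64(174), None]
```

Call:
step_arm --moves '[[[-0.06,0,-0.05],0,0.7],[[-0.075,0,-0.06],0,0.7],[[-0.075,0,-0.06],0,0.45],[[-0.075,0,-0.06],0,0.45],[[-0.075,0,-0.06],0,0.45]]'

```text
time: 7.62
eef_pos: [0.488, -0.0911, 0.079]
eef_rot: [0.609, 0.793, -0.0, -0.0]
wrist_force: [-0.1, -0.6, -0.4]
grip_width: 0.0471
finger_force: 0.0
```

```bash
cat >> h.py <<'E'
import cv2
def look(n):
    st=robot.read_state();cam=wrist_cam(st);im=snapshot("wrist");cv2.imwrite(f"pics/{n}.png",im);rel()
    hsv=cv2.cvtColor(im,cv2.COLOR_BGR2HSV);r=((hsv[...,0]<8)|(hsv[...,0]>172))&(hsv[...,1]>150)&(hsv[...,2]>90)
    b=(hsv[...,0]>100)&(hsv[...,0]<125)&(hsv[...,1]>120)
    def rng(m,c):
        v=np.where(m[140:330,c-4:c+5].sum(1)>4)[0]+140; return (v.min(),v.max()+1) if len(v) else None
    c=int(proj(cam,B0+[0,0,.08])[0]);k=int(proj(cam,B0+EX*.07+EY*.03+[0,0,.04])[0])
    R1,R2,Bf=rng(r,c),rng(r,k),rng(b,c);bb=b[Bf[0]:Bf[1]]
    u=np.where(bb.sum(0)>.6*len(bb))[0]
    # bright top face begins where value steps up along the fin column
    val=hsv[Bf[0]:Bf[1],c-6:c+7,2].astype(float).mean(1); e=Bf[0]+5+int(np.argmax(np.diff(val)[5:-5]))+1
    print("blue stripe",R1,"black stripe",R2,"fin v",Bf,"top edge",e,"fin u",u.min(),u.max())
    bl=np.array([R1[1],Bf[0],e,Bf[1]],float)
    G=np.array([[26,40],[8,40],[8,84],[-8,84]])/1e3
    md=lambda q,dx:np.array([proj(cam,B0+EX*dx+EY*(q[0]+a*np.cos(q[2])-h*np.sin(q[2]))+[0,0,q[1]+a*np.sin(q[2])+h*np.cos(q[2])])[1] for a,h in G])
    off=R2[1]-md((0,0,0),.07)[0]
    s=least_squares(lambda q:md(q,0)+off-bl,[0,0,.1],x_scale=[.001,.001,.01]);y,z,t=s.x
    print("off %.1f y %.1f z %.1f tilt %.1f"%(off,y*1e3,z*1e3,np.degrees(t)),"red z %.1f plain z %.1f"%(1e3*(z+.03*np.sin(t)),1e3*(z-.03*np.sin(t))),"res",s.fun.round(1))
E
python3 -c "from h import *;look('w7')"
```

```text
t 7.67 rel x,y,z mm [ -0.1 -13.9   2.9] F [-0.6  0.7  0.8] tilt [-7.e-04 -0.e+00 -1.e+00]
blue stripe (np.int64(176), np.int64(189)) black stripe (np.int64(166), np.int64(176)) fin v (np.int64(219), np.int64(290)) top edge 264 fin u 243 313
off 2.0 y -0.4 z -1.1 tilt 9.9 red z 4.0 plain z -6.3 res [ 0.7 -0.9 -0.5  0.6]
```

```bash
sed -e 's/def look(n):/def look(n,st=None):/' -e 's/    st=robot.read_state();cam=wrist_cam(st);im=snapshot("wrist");cv2.imwrite(f"pics\/{n}.png",im);rel()/    im=None if st is None else cv2.imread(f"pics\/{n}.png")\n    if st is None:\n        rel();st=robot.read_state();im=snapshot("wrist");cv2.imwrite(f"pics\/{n}.png",im)\n    cam=wrist_cam(st)/' -i h.py
python3 - <<'E'
from h import *
for n,p in(("w2",[.4838,-.077,.0742]),("w4",[.488,-.0926,.0804]),("w7",[.488,-.0911,.079])):
    look(n,dict(eef_pos=np.array(p),eef_rot=np.array([.609,.793,0,0])/np.hypot(.609,.793)))
E
```

```text
blue stripe (np.int64(192), np.int64(203)) black stripe (np.int64(192), np.int64(203)) fin v (np.int64(233), np.int64(296)) top edge 266 fin u 243 313
off 1.3 y -3.0 z -6.1 tilt -0.7 red z -6.5 plain z -5.7 res [ 0.4 -0.5 -0.2  0.3]
blue stripe (np.int64(174), np.int64(186)) black stripe (np.int64(163), np.int64(173)) fin v (np.int64(216), np.int64(287)) top edge 262 fin u 244 313
off 1.9 y 0.8 z -1.0 tilt 11.5 red z 5.0 plain z -6.9 res [ 0.9 -1.  -0.6  0.7]
blue stripe (np.int64(176), np.int64(189)) black stripe (np.int64(166), np.int64(176)) fin v (np.int64(219), np.int64(290)) top edge 264 fin u 243 313
off 1.9 y -0.4 z -1.1 tilt 9.9 red z 4.1 plain z -6.2 res [ 0.7 -0.9 -0.5  0.6]
```

Call:
step_arm --moves '[[[0.03,0,0],0,0.45],[[0.03,0,0],0,0.6],[[0.03,0,0],0,0.65],[[0.03,0,0],0,0.65]]' --newtons 22

```text
time: 8.18
eef_pos: [0.4871, -0.0874, 0.0794]
eef_rot: [0.609, 0.793, 0.0, -0.0]
wrist_force: [-1.1, 1.9, 1.1]
grip_width: 0.0352
finger_force: 22.3
```

Call:
step_arm --moves '[[[0.02,0,0.008],0,0.65],[[0.04,0,0.016],0,0.65],[[0.06,0,0.024],0,0.65],[[0.08,0,0.034],0,0.65],[[0.08,0,0.038],0,0.65]]'

```text
time: 8.8
eef_pos: [0.4889, -0.0848, 0.0794]
eef_rot: [0.609, 0.793, -0.002, 0.007]
wrist_force: [-4.6, -15.6, 25.2]
grip_width: 0.0353
finger_force: 26.1
```

```bash
python3 -c "from h import *;look('w8')"
```

```text
t 8.80 rel x,y,z mm [ 2.4 -8.   3.3] F [ -4.6 -15.6  25.2] tilt [ 0.0091 -0.0118 -0.9999]
blue stripe (np.int64(185), np.int64(198)) black stripe (np.int64(175), np.int64(186)) fin v (np.int64(227), np.int64(299)) top edge 273 fin u 243 311
off 1.9 y -0.8 z -0.7 tilt 8.4 red z 3.7 plain z -5.1 res [ 0.5 -0.6 -0.3  0.4]
```

Gripped across x, the pads slip, and pushing sideways only jams the red edge on the wall. I'll regrip across the fin's thickness (y) as advised, so the grip itself rights the block and I can push down.

Call:
step_arm --moves '[[[-0.062,0,-0.03],0,0.65],[[-0.062,0,-0.03],0,0.45],[[-0.062,0,-0.03],0,0.45],[[-0.062,0,-0.28],0,0.4],[[-0.062,0,-0.5],0,0.2]]'

```text
time: 9.48
eef_pos: [0.4861, -0.085, 0.1347]
eef_rot: [0.609, 0.793, -0.0, -0.001]
wrist_force: [0.7, 1.0, 0.1]
grip_width: 0.0675
finger_force: 0.0
```

Call:
step_arm --moves '[[[0,0,0],-0.25,0.1],[[0,0,0],-0.25,0.1],[[0,0,0],-0.25,0.1],[[0,0,0],-0.25,0.1],[[0,0,0],-0.25,0.1]]'

```text
time: 10.1
eef_pos: [0.4863, -0.085, 0.1342]
eef_rot: [0.182, 0.983, 0.0, -0.001]
wrist_force: [1.1, -0.4, -1.0]
grip_width: 0.0766
finger_force: 0.0
```

Call:
step_arm --moves '[[[0,0,0],-0.102,0.1],[[0,0,0],-0.102,0.1],[[0,0,0],-0.102,0.1],[[0,0,0],-0.102,0.1]]'

```text
time: 10.6
eef_pos: [0.4862, -0.085, 0.1341]
eef_rot: [-0.136, 0.991, 0.0, -0.001]
wrist_force: [0.4, -0.2, -0.2]
grip_width: 0.0767
finger_force: 0.0
```

```bash
python3 - <<'E'
from h import *
st=robot.read_state();im=snapshot("wrist");cv2.imwrite("pics/w9.png",im);rel()
M=R.from_quat(st["eef_rot"]).as_matrix();print("tool x in heater",M[:,0]@EX,M[:,0]@EY,st["joint_positions"].round(2),st["grip_width"])
cv2.imwrite("pics/w9c.png",cv2.resize(im[130:330,150:410],(780,600),interpolation=cv2.INTER_CUBIC))
cam=wrist_cam(st)
for q in((-22,-30,40),(-22,30,40),(-18,-8,84),(-18,8,84),(-24,-33,20),(-24,33,20)):print(q,proj(cam,B0+EX*q[0]/1e3+EY*q[1]/1e3+[0,0,q[2]/1e3]).round(1))
E
```

```text
t 10.65 rel x,y,z mm [-0.3 -7.6 58.1] F [-0.5  0.5 -0.1] tilt [-1.3e-03  6.0e-04 -1.0e+00]
tool x in heater -0.9998506962181742 -0.0172421458678361 [-0.4   0.22  1.77  0.    1.15 -2.24] 0.0766783932462262
(-22, -30, 40) [249.4 183.9]
(-22, 30, 40) [330.1 185.3]
(-18, -8, 84) [279.1 206.5]
(-18, 8, 84) [305.2 206.9]
(-24, -33, 20) [247.8 176. ]
(-24, 33, 20) [330.1 177.4]
```

View pics/w9c.png

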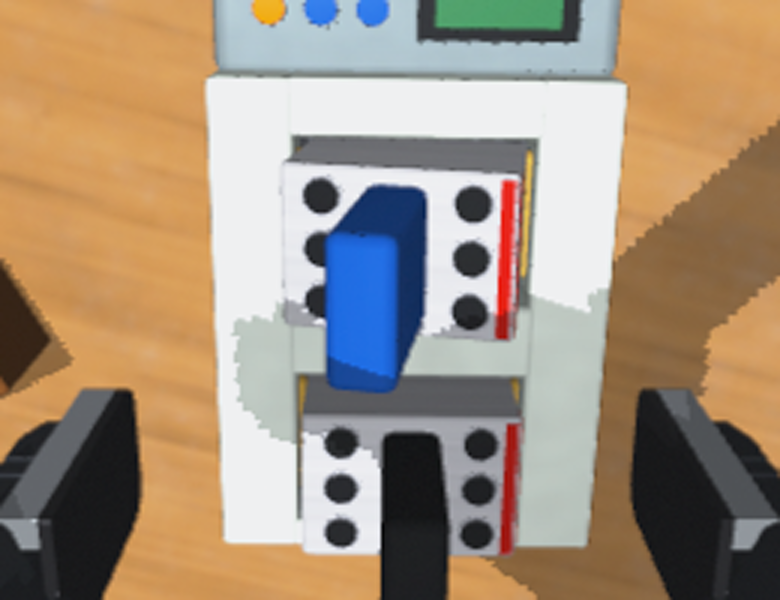

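The block is still tipped, leaning left: fin top centre at crop (362,238–385), stripe's outer edge u≈518, the brass strip visible at u≈528, and a slight yaw. The black block sits seated. I'll take the fin across y and push down.

Call:
step_arm --moves '[[[0,-0.02,0.15],0.003,0.3],[[0,-0.02,0.3],0.003,0.4],[[0,-0.02,0.4],0.003,0.5],[[0,-0.02,0.42],0.003,0.7],[[0,-0.02,0.42],0.003,0.9]]' --newtons 80

```text
time: 11.28
eef_pos: [0.4875, -0.088, 0.0846]
eef_rot: [-0.124, 0.992, 0.0, -0.0]
wrist_force: [-0.7, 0.4, -2.1]
grip_width: 0.0135
finger_force: 77.1
```

Call:
step_arm --moves '[[[0,0,0],0,1],[[0,0,0],0,1],[[0,0,0],0,1]]'

```text
time: 11.65
eef_pos: [0.4874, -0.0878, 0.0847]
eef_rot: [-0.124, 0.992, 0.0, 0.0]
wrist_force: [-0.7, 1.1, 0.1]
grip_width: 0.0137
finger_force: 77.3
```

```bash
cat >> h.py <<'E'
def fit2(n):
    "tilt from the wrist view along heater x: fin top -y/+y edges at its front end and the red stripe's outer edge"
    rel();st=robot.read_state();cam=wrist_cam(st);im=snapshot("wrist");cv2.imwrite(f"pics/{n}.png",im)
    hsv=cv2.cvtColor(im,cv2.COLOR_BGR2HSV);h,s,v=[hsv[...,i].astype(int) for i in range(3)]
    vis=lambda X:proj(cam,X)
    red=((h<8)|(h>172))&(s>150)&(v>90); blue=(h>100)&(h<125)&(s>120)
    vr=int(vis(B0+EY*.03+EX*-.015+[0,0,.042])[1]); rows=[np.where(red[r,250:400])[0]+250 for r in range(vr-4,vr+5)]
    ur=[(x.min(),x.max()+1) for x in rows if len(x)]
    vf=int(vis(B0+EX*-.018+[0,0,.084])[1]); prof=[]
    for r in range(vf+4,vf+12):
        x=np.where(blue[r,200:360])[0]+200
        if len(x): prof.append((x.min(),x.max()+1))
    print("stripe row",vr,"u",np.median(ur,0) if ur else None,"fin row",vf,"u",np.median(prof,0) if prof else None,
      "seated pred: stripe",[vis(B0+EY*a+EX*-.015+[0,0,.04])[0].round(1) for a in(.026,.03)],"fin",[vis(B0+EY*a+EX*-.015+[0,0,.084])[0].round(1) for a in(-.008,.008)])
    return st
E
python3 -c "
from h import *
fit2('v1');st=robot.read_state();print(st['grip_width'],st['finger_force'],st['ft_torque'].round(2))"
```

```text
t 11.65 rel x,y,z mm [  0.1 -10.6   8.6] F [-0.7  1.1  0.1] tilt [ 2.e-04  1.e-04 -1.e+00]
stripe row 213 u [334. 339.] fin row 236 u [261. 301.] seated pred: stripe [np.float64(340.3), np.float64(346.9)] fin [np.float64(285.0), np.float64(319.2)]
0.013643052793488986 77.32839946635067 [ 0.33  0.2  -0.04]
```

Call:
step_arm --moves '[[[0,0.015,0.015],0,1],[[0,0.03,0.03],0,1],[[0,0.05,0.05],0,1],[[0,0.07,0.07],0,1],[[0,0.08,0.08],0,1]]'

```text
time: 12.32
eef_pos: [0.492, -0.087, 0.0834]
eef_rot: [-0.125, 0.992, -0.009, 0.007]
wrist_force: [-10.2, -18.4, 53.1]
grip_width: 0.0136
finger_force: 88.1
```

```bash
python3 -c "
from h import *
fit2('v2')"
```

```text
t 12.32 rel x,y,z mm [  4.8 -11.    7.3] F [-10.2 -18.4  53.1] tilt [ 0.016  -0.0163 -0.9997]
stripe row 207 u [335. 341.] fin row 228 u [263.5 302. ] seated pred: stripe [np.float64(342.5), np.float64(349.3)] fin [np.float64(284.6), np.float64(319.5)]
```

Call:
step_arm --moves '[[[0.08,-0.05,0.02],0,1],[[0.12,-0.05,0.03],0,1],[[0.0,-0.05,0.03],0,1],[[-0.04,-0.05,0.03],0,1],[[0.08,-0.04,0.03],0,1]]' --newtons 90

```text
time: 13.0
eef_pos: [0.4893, -0.0891, 0.0821]
eef_rot: [-0.124, 0.992, -0.006, 0.013]
wrist_force: [11.0, 7.8, 52.5]
grip_width: 0.0134
finger_force: 99.7
```

```bash
python3 -c "
from h import *
fit2('v3')"
```

```text
t 13.00 rel x,y,z mm [  1.7 -12.3   6. ] F [11.   7.8 52.5] tilt [ 0.0281 -0.0086 -0.9996]
stripe row 212 u [337. 342.] fin row 237 u [261. 303.] seated pred: stripe [np.float64(344.7), np.float64(351.6)] fin [np.float64(287.7), np.float64(322.7)]
```

Pushing down at the leaning fin has too short an arm about the plain edge (about 18 mm). I'll open slightly and press the raised red side down with the fingertips, which gives an arm of about 55 mm, keeping the force below 40 N.

Call:
step_arm --moves '[[[-0.08,-0.04,-0.1],0,0.9],[[-0.08,-0.04,-0.1],0,0.45],[[-0.08,-0.04,-0.1],0,0.45],[[-0.08,0.02,-0.1],0,0.45],[[-0.08,0.02,-0.06],0,0.45]]'

```text
time: 13.68
eef_pos: [0.4851, -0.0804, 0.0779]
eef_rot: [-0.124, 0.992, 0.0, -0.0]
wrist_force: [-0.6, 0.3, -0.1]
grip_width: 0.0468
finger_force: 0.0
```

```bash
python3 -c "
from h import *
fit2('v4');print(robot.read_state()['grip_width'])"
```

```text
t 13.68 rel x,y,z mm [-0.2 -2.8  1.8] F [-0.6  0.3 -0.1] tilt [-7.e-04  3.e-04 -1.e+00]
stripe row 218 u [320. 326.] fin row 242 u [240. 287.] seated pred: stripe [np.float64(329.0), np.float64(335.9)] fin [np.float64(268.0), np.float64(303.8)]
0.04687724345452232
```

Call:
step_arm --moves '[[[0,0,0.03],0,0.45],[[0,0,0.05],0,0.45],[[0,0,0.06],0,0.45],[[0,0,0.07],0,0.45]]'

```text
time: 14.22
eef_pos: [0.4856, -0.0811, 0.07]
eef_rot: [-0.124, 0.992, -0.0, 0.0]
wrist_force: [0.7, 0.4, 0.3]
grip_width: 0.0472
finger_force: 0.0
```

Call:
step_arm --moves '[[[0,0,0.015],0,0.45],[[0,0,0.03],0,0.45],[[0,0,0.04],0,0.45],[[0,0,0.05],0,0.45]]'

```text
time: 14.72
eef_pos: [0.4856, -0.081, 0.064]
eef_rot: [-0.124, 0.992, 0.0, -0.0]
wrist_force: [0.2, 0.4, -0.1]
grip_width: 0.0468
finger_force: 0.0
```

```bash
python3 -c "
from h import *
fit2('v5')"
```

```text
t 14.72 rel x,y,z mm [  0.1  -3.5 -12.1] F [ 0.2  0.4 -0.1] tilt [-0.  0. -1.]
stripe row 226 u [325. 331.] fin row 255 u [237. 289.] seated pred: stripe [np.float64(334.2), np.float64(341.7)] fin [np.float64(268.5), np.float64(308.0)]
```

Call:
step_arm --moves '[[[0,0,-0.1],0,0.45],[[0,0,-0.16],0,0.45],[[0,-0.055,-0.16],0,0.45],[[0,-0.055,-0.1],0,0.45],[[0,-0.055,-0.06],0,0.45]]'

```text
time: 15.4
eef_pos: [0.4866, -0.0873, 0.0703]
eef_rot: [-0.124, 0.992, 0.0, -0.001]
wrist_force: [-0.1, -0.6, 0.0]
grip_width: 0.0468
finger_force: 0.0
```

Call:
step_arm --moves '[[[0,0,0.015],0,0.45],[[0,0,0.03],0,0.45],[[0,0,0.03],0,0.45]]'

```text
time: 15.78
eef_pos: [0.4871, -0.0873, 0.0675]
eef_rot: [-0.124, 0.992, 0.0, -0.0]
wrist_force: [-0.5, 0.0, -0.1]
grip_width: 0.0469
finger_force: 0.0
```

Call:
step_arm --moves '[[[0,0,0.01],0,0.45],[[0,0,0.025],0,0.45],[[0,0,0.04],0,0.45],[[0,0,0.05],0,0.45]]'

```text
time: 16.27
eef_pos: [0.4871, -0.0874, 0.0615]
eef_rot: [-0.124, 0.992, 0.0, -0.0]
wrist_force: [-0.3, 0.4, -0.3]
grip_width: 0.047
finger_force: 0.0
```

```bash
python3 -c "
from h import *
fit2('v6')"
```

```text
t 16.27 rel x,y,z mm [ -0.  -10.1 -14.6] F [-0.3  0.4 -0.3] tilt [-1.e-04  0.e+00 -1.e+00]
stripe row 227 u [339. 345.] fin row 258 u [253. 302.] seated pred: stripe [np.float64(347.4), np.float64(355.0)] fin [np.float64(284.9), np.float64(325.1)]
```

```bash
python3 - <<'E'
from h import *
p=camera_params("wrist");H=p["hand_eye"]
for y in(-25.7,25.7):
  for z in(0,-3,-8,-13,-20): print(y,z,proj((p["intrinsics"],H),np.array([11,y,z])/1e3).round(1))
im=cv2.imread("pics/v6.png");hsv=cv2.cvtColor(im,cv2.COLOR_BGR2HSV).astype(int);h,s,v=[hsv[...,i] for i in range(3)]
red=((h<8)|(h>172))&(s>150)&(v>80)
for r in range(205,330,8):
    x=np.where(red[r,250:420])[0]+250; print(r,(x.min(),x.max()) if len(x) else None,"v-profile 290..400:",v[r,290:400:6])
for y in(-23.5,23.5): print("tip v6",y,proj((p["intrinsics"],H),np.array([11,y,-2.5])/1e3).round(1),proj((p["intrinsics"],H),np.array([-11,y,-2.5])/1e3).round(1))
E
```

```text
-25.7 0 [232.9 229. ]
-25.7 -3 [232.2 230.9]
-25.7 -8 [230.9 234.3]
-25.7 -13 [229.5 237.8]
-25.7 -20 [227.4 243.2]
25.7 0 [324.8 229. ]
25.7 -3 [325.5 231. ]
25.7 -8 [326.8 234.3]
25.7 -13 [328.2 237.9]
25.7 -20 [330.3 243.2]
205 None v-profile 290..400: [113 113 113 112 112 112 112 110 109 108 113 238 238 238 238 238 238 198
 140]
213 None v-profile 290..400: [151 126 100 107  93 110 109 109 110 110 128 238 238 238 238 238 238 139
 138]
221 (np.int64(339), np.int64(344)) v-profile 290..400: [227 238 238 238 238 234 227 238 231 228 140 238 238 238 238 238 237 136
 136]
229 (np.int64(339), np.int64(344)) v-profile 290..400: [100 101 122 238 234  46  47  48 230 227 189 238 238 238 238 238 174 133
 129]
237 (np.int64(338), np.int64(343)) v-profile 290..400: [102 101 119 236 236  47  47 226 228 225 216 238 238 238 238 194 167 134
 133]
245 (np.int64(338), np.int64(343)) v-profile 290..400: [101  93 143 238 238 238 238 238 227 224 204 238 238 195 195 195 120 135
 134]
253 (np.int64(346), np.int64(346)) v-profile 290..400: [102  90 117 206 149  46  34  61  98 145 172 196 195 194 192 191 1
[... 365 characters left out ...]
 [110  88 162 163 161  31  27  24  24  40  82  82  32  30 192 186 132 205
 203]
293 None v-profile 290..400: [109  89 188 189 191 194 167  24  25  46 153  66  31  35  44 171 132 129
 193]
301 None v-profile 290..400: [108  96 180 181 179 180 182  24  23  46  73  31  29  44  49  30  30 133
 130]
309 None v-profile 290..400: [108  90  91  90  91  91  89  24  24  45  31  30  31  30  30  31  30  30
  46]
317 None v-profile 290..400: [107  91  90  90  91  90  90  82  25  44  30  31  29  30  31  30  31  31
  30]
325 None v-profile 290..400: [107 108 109 109 111 112 113 114  25  42  30  29  28  29  30  31  32  30
  31]
tip v6 -23.5 [236.3 230.6] [237.7 266.6]
tip v6 23.5 [321.4 230.6] [319.9 266.6]
```

The tips sit well behind the TCP when part-open (about 18 mm, judging by their pixel positions), so contact should be close. Continuing down.

Call:
step_arm --moves '[[[0,0,0.015],0,0.45],[[0,0,0.03],0,0.45],[[0,0,0.045],0,0.45],[[0,0,0.06],0,0.45]]'

```text
time: 16.82
eef_pos: [0.4872, -0.0874, 0.0543]
eef_rot: [-0.124, 0.992, 0.0, -0.0]
wrist_force: [-1.1, -0.7, -0.1]
grip_width: 0.0471
finger_force: 0.0
```

Call:
step_arm --moves '[[[0,0,0.015],0,0.45],[[0,0,0.03],0,0.45],[[0,0,0.045],0,0.45]]'

```text
time: 17.2
eef_pos: [0.4877, -0.0871, 0.0506]
eef_rot: [-0.124, 0.992, 0.0, 0.001]
wrist_force: [-6.4, 3.3, 26.2]
grip_width: 0.0467
finger_force: 12.5
```

```bash
python3 - <<'E'
from h import *
fit2('v7')
p=camera_params("wrist");H=p["hand_eye"];im=cv2.imread("pics/v7.png")
a=cv2.absdiff(im,cv2.imread("pics/v6.png")).max(2); g=cv2.cvtColor(im,cv2.COLOR_BGR2GRAY)
# finger pixels: unchanged relative to the hand between v6 and v7 and same in earlier frame v5
b=cv2.absdiff(im,cv2.imread("pics/v5.png")).max(2); f=(a<12)&(b<12)&(g<150)
for r in range(215,330,8):
    x=np.where(f[r,282:420])[0]+282; y=np.where(f[r,130:275])[0]+130
    print(r,"right",x[:1],len(x),"left",y[-1:],len(y))
E
```

```text
t 17.20 rel x,y,z mm [  0.6 -10.  -25.5] F [-6.4  3.3 26.2] tilt [ 1.1e-03  3.0e-04 -1.0e+00]
stripe row 234 u [343. 350.] fin row 270 u [250.  303.5] seated pred: stripe [np.float64(351.8), np.float64(359.9)] fin [np.float64(285.2), np.float64(329.1)]
215 right [333] 26 left [] 0
223 right [396] 24 left [140] 2
231 right [282] 32 left [] 0
239 right [282] 30 left [274] 4
247 right [282] 29 left [274] 8
255 right [328] 37 left [274] 23
263 right [316] 34 left [229] 29
271 right [316] 47 left [229] 47
279 right [327] 44 left [270] 56
287 right [327] 44 left [265] 40
295 right [328] 59 left [272] 65
303 right [330] 73 left [272] 90
311 right [332] 88 left [272] 112
319 right [299] 121 left [272] 110
327 right [337] 83 left [272] 107
```

Call:
step_arm --moves '[[[0,0,0.005],0,0.45],[[0,0,0.01],0,0.45],[[0,0,0.012],0,0.45]]'

```text
time: 17.62
eef_pos: [0.488, -0.0871, 0.0506]
eef_rot: [-0.124, 0.992, -0.0, 0.001]
wrist_force: [-6.9, 3.7, 28.9]
grip_width: 0.047
finger_force: 13.7
```

```bash
python3 - <<'E'
from h import *
fit2('v8');print(robot.read_state()['ft_torque'])
E
```

```text
t 17.62 rel x,y,z mm [  0.9 -10.1 -25.5] F [-6.9  3.7 28.9] tilt [ 2.3e-03 -1.0e-04 -1.0e+00]
stripe row 234 u [343. 350.] fin row 269 u [250. 304.] seated pred: stripe [np.float64(352.0), np.float64(360.1)] fin [np.float64(285.2), np.float64(329.2)]
[1.38061058 1.36648365 0.17910245]
```

Call:
step_arm --moves '[[[0.02,0,0.012],0,0.45],[[0.04,0,0.02],0,0.45],[[0.0,0,0.025],0,0.45],[[0.04,0,0.03],0,0.45]]'

```text
time: 18.18
eef_pos: [0.4873, -0.0876, 0.0503]
eef_rot: [-0.123, 0.992, -0.0, 0.005]
wrist_force: [1.7, 14.5, 48.6]
grip_width: 0.0468
finger_force: 22.5
```

```bash
python3 - <<'E'
from h import *
fit2('v9');print(robot.read_state()['ft_torque'])
E
```

```text
t 18.18 rel x,y,z mm [  0.1 -10.3 -25.8] F [ 1.7 14.5 48.6] tilt [ 1.090e-02  5.000e-04 -9.999e-01]
stripe row 236 u [344. 350.] fin row 273 u [251. 304.] seated pred: stripe [np.float64(352.6), np.float64(360.7)] fin [np.float64(285.7), np.float64(329.7)]
[3.37698455 0.75598319 0.03638338]
```

Call:
step_arm --moves '[[[-0.04,0,-0.12],0,0.45],[[-0.04,0,-0.233],0,0.5],[[-0.04,0,-0.233],0,0.8],[[-0.04,0,-0.233],0,1],[[-0.04,0,-0.233],0,1]]' --newtons 80

```text
time: 18.85
eef_pos: [0.4874, -0.0871, 0.0725]
eef_rot: [-0.124, 0.992, 0.0, 0.0]
wrist_force: [-1.7, 1.5, 13.2]
grip_width: 0.016
finger_force: 77.1
```

Call:
step_arm --moves '[[[0,0.03,0.02],0.02,1],[[0,0.05,0.035],-0.02,1],[[0,0.05,0.04],0.02,1],[[0,0.06,0.04],-0.02,1],[[0,0.06,0.04],0,1]]'

```text
time: 19.48
eef_pos: [0.486, -0.079, 0.0683]
eef_rot: [-0.124, 0.992, 0.001, 0.001]
wrist_force: [-0.0, 8.3, 15.5]
grip_width: 0.0148
finger_force: 81.1
```

```bash
python3 - <<'E'
from h import *
fit2('v10');st=robot.read_state();print(st['ft_torque'],st['eef_rot'])
E
```

```text
t 19.48 rel x,y,z mm [ 1.  -1.7 -7.8] F [-0.   8.3 15.5] tilt [ 0.0017  0.0022 -1.    ]
stripe row 221 u [326. 332.] fin row 249 u [260. 297.] seated pred: stripe [np.float64(329.7), np.float64(336.9)] fin [np.float64(264.6), np.float64(302.9)]
[ 1.53338213 -0.11354713  0.55582699] [-1.22339452e-01  9.92487222e-01  9.13481945e-04  1.15684367e-03]
```

The block is seated again: fin at 260–297 and stripe both shifted equally, so it is upright. The yaw dither freed it. I'll regrip 1 cm higher and tip the other side up.

Call:
step_arm --moves '[[[0,0,0],0,0.7],[[0,0,-0.04],0,0.7],[[0,0,-0.08],0,0.8],[[0,0,-0.08],0,1],[[0,0,-0.08],0,1]]' --newtons 50

```text
time: 20.15
eef_pos: [0.4849, -0.0801, 0.0769]
eef_rot: [-0.124, 0.992, 0.0, -0.0]
wrist_force: [-3.1, 2.6, 5.0]
grip_width: 0.0144
finger_force: 51.1
```

Call:
step_arm --moves '[[[0,0.02,-0.008],0,1],[[0,0.04,-0.016],0,1],[[0,0.065,-0.024],0,1],[[0,0.09,-0.03],0,1],[[0,0.09,-0.03],0,1]]'

```text
time: 20.78
eef_pos: [0.4833, -0.0725, 0.08]
eef_rot: [-0.125, 0.992, -0.002, 0.0]
wrist_force: [1.8, -9.0, -9.0]
grip_width: 0.0146
finger_force: 50.6
```

```bash
cat >> h.py <<'E'
def solve(u_st,u_fl,st,sg):
    "block centre y and tilt from stripe outer edge u and fin-top left edge u, pivot edge on floor (sg=-1 plain, +1 red)"
    cam=wrist_cam(st)
    def f(q):
        y,t=q;c,s=np.cos(t),np.sin(t);z=.03*abs(s)
        P=lambda a,b:proj(cam,B0+EX*-.015+EY*(y+a*c-b*s)+[0,0,z+a*s+b*c])[0]
        return [P(.03,.04)-u_st,P(-.008,.084)-u_fl]
    y,t=least_squares(f,[0,0],x_scale=[.001,.01]).x
    print("y %.1f tilt %.1f rise %.1f"%(y*1e3,np.degrees(t),60*np.sin(t)))
E
python3 - <<'E'
from h import *
print("check tipped/seated:")
st0=dict(eef_pos=np.array([.486,-.079,.0683]),eef_rot=np.array([-.124,.992,0,0])/np.hypot(.124,.992));solve(332,260,st0,1)
st0["eef_pos"]=np.array([.4871,-.0874,.0615]);solve(345,253,st0,-1)
st=fit2('v11');im=cv2.imread('pics/v11.png')
E
```

```text
check tipped/seated:
y -3.5 tilt -1.2 rise -1.2
y -1.1 tilt 7.9 rise 8.2
t 20.77 rel x,y,z mm [0.1 5.3 3.9] F [ 1.8 -9.  -9. ] tilt [ 9.0e-04 -4.7e-03 -1.0e+00]
stripe row 216 u [319. 324.] fin row 240 u [262. 296.] seated pred: stripe [np.float64(314.7), np.float64(321.6)] fin [np.float64(249.9), np.float64(285.1)]
```

Call:
step_arm --moves '[[[0,0.012,-0.002],0,1],[[0,0.024,-0.004],0,1],[[0,0.034,-0.006],0,1],[[0,0.034,-0.006],0,1]]'

```text
time: 21.32
eef_pos: [0.4829, -0.0695, 0.0812]
eef_rot: [-0.125, 0.992, -0.003, 0.001]
wrist_force: [0.3, -11.7, -7.0]
grip_width: 0.0147
finger_force: 54.0
```

```bash
python3 - <<'E'
from h import *
st=fit2('v12')
E
```

```text
t 21.32 rel x,y,z mm [0.4 8.3 5.1] F [  0.3 -11.7  -7. ] tilt [ 0.0021 -0.0062 -1.    ]
stripe row 215 u [316. 321.] fin row 238 u [260. 296.] seated pred: stripe [np.float64(309.5), np.float64(316.3)] fin [np.float64(243.4), np.float64(278.4)]
```

Call:
step_arm --moves '[[[0,0.012,-0.003],0,1],[[0,0.024,-0.006],0,1],[[0,0.036,-0.009],0,1],[[0,0.036,-0.009],0,1]]'

```text
time: 21.88
eef_pos: [0.4831, -0.0658, 0.0831]
eef_rot: [-0.125, 0.992, -0.004, 0.002]
wrist_force: [1.0, -12.5, -4.6]
grip_width: 0.0147
finger_force: 63.7
```

```bash
python3 - <<'E'
from h import *
st=fit2('v13')
E
```

```text
t 21.88 rel x,y,z mm [ 1.5 11.8  7. ] F [  1.  -12.5  -4.6] tilt [ 0.0048 -0.0074 -1.    ]
stripe row 212 u [311. 317.] fin row 234 u [255. 296.] seated pred: stripe [np.float64(303.3), np.float64(310.1)] fin [np.float64(236.0), np.float64(270.6)]
```

Right fin edge 296 against 270.6 and the stripe shift give a tilt of about 9–10°, so the plain side is up nearly a centimetre. Now back down with the yaw dither.

Call:
step_arm --moves '[[[0,-0.05,0.01],0.02,1],[[0,-0.1,0.03],-0.02,1],[[0,-0.14,0.06],0.02,1],[[0,-0.16,0.08],-0.02,1],[[0,-0.15,0.08],0,1]]' --newtons 80

```text
time: 22.55
eef_pos: [0.4895, -0.0773, 0.0767]
eef_rot: [-0.125, 0.992, 0.0, 0.005]
wrist_force: [-1.3, 8.5, 26.7]
grip_width: 0.0137
finger_force: 84.3
```

```bash
python3 - <<'E'
from h import *
st=fit2('v14')
E
```

```text
t 22.55 rel x,y,z mm [ 4.8 -1.   0.6] F [-1.3  8.5 26.7] tilt [ 0.0105  0.0014 -0.9999]
stripe row 210 u [324. 329.] fin row 234 u [261.  295.5] seated pred: stripe [np.float64(326.5), np.float64(333.5)] fin [np.float64(263.3), np.float64(299.8)]
```

Call:
step_arm --moves '[[[0,0,-0.02],0,0.7],[[0,0,-0.02],0,0.7],[[0,0,-0.02],0,0.9],[[0,0,-0.02],0,1],[[0,0,-0.02],0,1]]' --newtons 100

```text
time: 23.22
eef_pos: [0.4849, -0.0789, 0.0751]
eef_rot: [-0.124, 0.992, 0.0, -0.0]
wrist_force: [-1.5, 2.5, 5.7]
grip_width: 0.0133
finger_force: 98.0
```

Call:
step_arm --moves '[[[0,0,0.025],0.012,1],[[0,0,0.025],-0.012,1],[[0,0,0.0],0,1]]'

```text
time: 23.6
eef_pos: [0.4851, -0.0788, 0.0753]
eef_rot: [-0.124, 0.992, 0.0, 0.0]
wrist_force: [1.4, 0.7, -8.7]
grip_width: 0.0134
finger_force: 98.1
```

```bash
python3 - <<'E'
from h import *
st=fit2('v15')
E
```

```text
t 23.60 rel x,y,z mm [ 0.2 -1.3 -0.8] F [ 1.4  0.7 -8.7] tilt [ 5.e-04  8.e-04 -1.e+00]
stripe row 218 u [324. 330.] fin row 244 u [261. 296.] seated pred: stripe [np.float64(327.0), np.float64(334.0)] fin [np.float64(264.3), np.float64(300.7)]
```

Call:
step_arm --moves '[[[0,0,-0.03],0.006,1],[[0,0,-0.07],-0.006,1],[[0,0,-0.11],0.006,1],[[0,0.005,-0.15],0,1],[[0,0.008,-0.18],0,1]]'

```text
time: 24.28
eef_pos: [0.4843, -0.0784, 0.0964]
eef_rot: [-0.125, 0.992, 0.0, -0.001]
wrist_force: [-0.4, -0.2, -3.0]
grip_width: 0.0134
finger_force: 101.5
```

```bash
python3 - <<'E'
from h import *
st=fit2('v16')
E
```

```text
t 24.27 rel x,y,z mm [-0.5 -0.7 20.3] F [-0.4 -0.2 -3. ] tilt [-0.0015 -0.     -1.    ]
stripe row 209 u [325. 330.] fin row 228 u [263. 294.] seated pred: stripe [np.float64(321.2), np.float64(327.5)] fin [np.float64(265.0), np.float64(296.8)]
```

Call:
step_arm --moves '[[[0,0.003,-0.04],0,1],[[0,0.006,-0.08],0,1],[[0,0.009,-0.11],0,1],[[0,0.009,-0.12],0,1],[[0,0.009,-0.12],0,1]]'

```text
time: 24.95
eef_pos: [0.4846, -0.0773, 0.111]
eef_rot: [-0.124, 0.992, -0.0, 0.0]
wrist_force: [-1.1, -0.1, -4.0]
grip_width: 0.0131
finger_force: 101.4
```

```bash
python3 - <<'E'
from h import *
st=fit2('v17');cam=wrist_cam(st)
im=cv2.imread('pics/v17.png');h,s,v=cv2.split(cv2.cvtColor(im,cv2.COLOR_BGR2HSV))
red=(((h<8)|(h>172))&(s>150)&(v>80)).astype(np.uint8);n,l,S,C=cv2.connectedComponentsWithStats(red)
print([S[i].tolist() for i in range(1,n) if S[i][4]>30])
blue=((h>100)&(h<125)&(s>120)&(v>150)).astype(np.uint8);n,l,S,C=cv2.connectedComponentsWithStats(blue)
print([S[i].tolist() for i in range(1,n) if S[i][4]>80])
L=.035
for q in((-22,30,40),(22,30,40),(-18,-8,84),(-18,8,84)):print(q,proj(cam,B0+EX*q[0]/1e3+EY*q[1]/1e3+[0,0,L+q[2]/1e3]).round(1))
print("black",proj(cam,B0+EX*.048+EY*.03+[0,0,.04]),proj(cam,B0+EX*.092+EY*.03+[0,0,.04]))
E
```

```text
t 24.95 rel x,y,z mm [ 0.1  0.3 34.9] F [-1.1 -0.1 -4. ] tilt [ 1.e-04 -1.e-04 -1.e+00]
stripe row 201 u None fin row 217 u [265. 293.] seated pred: stripe [np.float64(317.0), np.float64(322.8)] fin [np.float64(264.1), np.float64(293.3)]
[[322, 208, 9, 64, 319], [50, 218, 42, 26, 237], [504, 237, 12, 10, 46]]
[[237, 129, 12, 12, 110], [256, 129, 11, 12, 110], [262, 243, 33, 67, 1814]]
(-22, 30, 40) [331.5 205.9]
(22, 30, 40) [328.4 275.4]
(-18, -8, 84) [260.5 243.6]
(-18, 8, 84) [297.  243.4]
black [319.87028849 283.5330084 ] [318.05028585 333.87897634]
```

Vision agrees with a block lifted 35 mm: fin top 262–295 against 260–297 predicted, stripe edge 331 against 331.5, so it is level and centred about 15 mm above the rim. Settling briefly, then handing in.

Call:
step_arm --moves '[[[0,0,0],0,1],[[0,0,0],0,1],[[0,0,0],0,1],[[0,0,0],0,1]]'

```text
time: 25.5
eef_pos: [0.4846, -0.0773, 0.1109]
eef_rot: [-0.124, 0.992, 0.0, -0.0]
wrist_force: [0.4, 0.5, -4.0]
grip_width: 0.0131
finger_force: 101.4
```

```bash
python3 -c "
from plant import close_job
print(close_job())"
```

```text
the job is handed in; nothing more can be done
None
```

Job handed in at 25.5 s: I tipped the blue-fin block red side up, back down, plain side up and down (roughly 8–11 mm each), and it is now held level and still about 15 mm above the rim over its own well. The first tip jammed on the way back, so I pressed its red side down with the fingertips (up to 49 N) and then freed it with a gripped twist. I saw no contact with the black block, tip box or cup, but only the black block was looked at again.

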